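Hold a charcoal tablet over the incense burner with the tongs

TASK

Take the steel charcoal tongs by their arms, pinch the black charcoal tablet that lies in the white saucer between the tongs' two jaws without crushing it, and lift it out. Carry it over the middle of the open brass incense burner and finish there still holding it in the tongs, well clear above the rim, ready to be lit. Never touch the tablet with the gripper's fingers, and leave the burner and the other things on the bench where they stand.

Things in the scene. Friction and masses are not known exactly. Their poses are not given: they have to be found in the camera images.
- tongs: Steel charcoal tongs, 250 mm long, 110 g, lying on the bench: sprung U-shaped bow at the rear, two flat straight arms, a broad jaw at the front of each. Origin on the centre line at the underside, at the place to grip; +x along the tongs to the jaws, arms at +y and -y, z up. Bow x = -123 to -95 mm, jaws x = +85 to +125 mm, both 34 mm tall. Centre of mass within 10 mm of the origin.
- tongs_grip (a point): Place to grip, midway between the arms at mid-height (17 mm up), marked by black finger grips 44 mm long. Arms 18 mm tall (8 to 26 mm up), 3 mm thick, free from 90 mm behind to 80 mm ahead. 61 mm over the arms at rest, 55.5 half closed (arms parallel), 50 when the jaws reach the tablet. Each arm springs back with 5 N from the first touch, 10 N at the tablet: part-closed tongs stay in the fingers.
- tongs_jaws (a point): Point midway between the jaws' middles, 105 mm ahead of the grip place, 17 mm above the jaws' underside. At rest the jaws stand 62 mm apart here. A squeeze at the grip place closes them 2.1 times as far; force beyond the spring's arrives here about halved.
- left_arm: The arm of the tongs on their +y side, with its jaw. Origin at mid-height (17 mm up) where the arm meets the bow, x along the arm to the jaw, z up; the jaw's middle is at x = 200 mm. The jaw is 34 mm tall, 38 mm long, and bent inwards at both ends to a shallow V (0.3 rad each side) that hugs the round tablet.
- right_arm: The arm on the -y side of the tongs, the mirror image of the left arm. Same frame: origin where it meets the bow, x to the jaw, jaw middle at x = 200 mm.
- tablet: Black round charcoal tablet, 36 mm across, 18 mm thick, 13 to 25 g, lying flat in the saucer. Origin at the centre of its underside, z up through its flat faces. Brittle: it is crushed when a jaw presses on it with more than 40 N.
- saucer: White round ceramic saucer, 132 mm across at the rim, loose on the bench. Origin at the centre of its underside; flat inner floor 5 mm up and about 100 mm across, rim 12 mm up. The tongs' jaws, open, fit down into it, with the arms passing over the rim.
- burner: Standing brass incense burner, 0.9 kg, loose on the bench: round foot, short stem, open round bowl 100 mm across. Origin at the centre of its underside. Its cover has been taken off.
- burner_mouth (a point): Centre of the burner's open mouth, level with the rim, 85 mm above the bench. The mouth is 94 mm wide inside.
- cover: Pierced brass dome that belongs on the burner, 102 mm across, 69 mm tall, set aside. Origin at the centre of its underside. Leave alone.
- paten: Silver paten, a shallow round dish 148 mm across, 8 mm tall. Origin at the centre of its underside. Leave alone.
- aspergillum: Brass aspergillum (sprinkler) lying on the bench, 200 mm long, 38 mm tall at its head; origin at its underside between handle and head, head to +x. Leave alone.
- crucifix: Brass standing crucifix, 205 mm tall on a stepped base 80 mm square. Origin at the centre of its underside. Leave alone.
- carton: Open cardboard carton of foil-wrapped charcoal rolls, 100 by 135 mm, 59 mm tall with two loose tablets on top. Origin at the centre of its underside. Leave alone; its tablets are not the one wanted.
- lighter: Red gas stick lighter lying on the bench, 235 mm long, 18 mm tall, nozzle to its +x. Origin at its underside, 10 mm behind the nozzle's root. Leave alone.

How it is judged:
By the outcome, as a careful person would: the job done as asked, in the order asked, and still so for the second after the job is handed in, while the arm keeps its last pose, push and grip.
It also fails if it takes over 46 s, if anything falls off the work surface, if the arm or the gripper's body presses on something with over 40 N, if the wrist force passes 120 N, or if a joint passes its speed limit or range.

ROBOT

A 6-joint arm with a two-finger parallel gripper is mounted at the origin on the work surface. World frame = base frame: x ahead of the robot, y to its left, z up, the work surface at z = 0. Lengths are in m, angles in rad, forces in N, time in s.
With the tool pointing down it reaches from about 0.425 to 0.95 m from the base axis. Payload 3.5 kg.
Tool frame: the origin (TCP) lies at the very end of the fingers, on their centre line; the grasp point (between the pads) lies 19 mm behind it; z points along the fingers, y is the direction in which the jaws open and shut (so a half turn about z gives the same grasp; the last joint's range is limited). The gripper opens to 85 mm and grips with 20 to 120 N. Pads are 22 mm wide; open, the fingers measure 114 mm over their backs; the gripper's body (76 mm by 85 mm) begins 54 mm behind the grasp point. The pads swing forward as they close: fully open they stand 13 mm farther back than shut.
Start: joints at [1.1, 0.286, 1.577, -0, 1.279, -0.15], TCP at [0.213, 0.641, 0.231] pointing down, gripper open.
Joint ranges: [-2.77, 2.77], [-0.9, 2.22], [0.21, 2.48], [-1.53, 4.67], [0.24, 2.81], [-2.84, 2.84]. Speed limits (rad/s): [2.79, 2.79, 3.14, 3.14, 3.14, 3.14].

INTERFACE

Orientations are given as a unit quaternion [x, y, z, w].
In Python, from plant import get_state, read_camera, get_calibration, ticket, search_frame, cut_out, pinpoint gives the robot as it stands.
- The arm moves only by the tool move_arm, never from a script. Its argument "plan" is a list that holds one entry, the list of rows, each a list of 7 numbers: the turn, a rotation vector about the tool's x, y, z in degrees, then the shift along the tool's x, y, z in m, then the finger opening in m, from 0 to 0.0854. In form: [[[ax, ay, az, x, y, z, hand], ...]]. A call has exactly 5 rows; each row is the pose to reach, as a shift and turn from the pose measured when the call began, along the tool's axes at that moment; what a row does not reach only later rows make up. A row lasts 1/8 s, in which the tool goes at most 62.5 mm and 10.7 degrees, less where a joint would pass 70% of its speed; a pose out of reach is approached as far as the arm can. A call with a gripper value outside its range is refused whole. The fingers move at their own pace and stop on an object; "force" is the grip in N (left out, the last holds). Time passes only in rows, so rows that repeat a pose let the fingers close, or fill a call up. It gives the time, the measured TCP pose, the force and the opening at its end, in the units of the state.
- get_state(): the state, without advancing time (a new reading comes with each control period).
- read_camera(name): name is "side" or "top" or "wrist"; returns the picture (420x560x3 uint8, red, green, blue); there is no depth.
- get_calibration(name): a dict with "mtx" (3x3 intrinsics, pixels), "extrinsics" (4x4, takes a point from camera to world coordinates); the wrist camera has in their place "hand_eye" (4x4, takes a point from camera to tool coordinates, whose origin is the TCP and whose axes are the flange's). Camera axes: x right, y up, looking along -z (the intrinsics and any distortion apply to the point x, -y, -z); pixel columns grow to the right and rows downward; lengths in m; the calibration is good to about 2 mm. A picture is of the moment at which its call begins: read the wrist's pose just before it. get_calibration takes no time and is no camera call.
- ticket.sign_off(): hands the job in, once; it reports no verdict.
Trained networks look in the newest picture that a camera, given by its name, has taken for a name from the list of things; names that differ only in an ending like _2 or _b are one class to them, and where a whole thing is asked for, a point or a joint stands for the part that bears it (a point fixed in the world has none). Each returns a list of dicts, best first, with "p" (0 to 1); they miss things now and then, are a little off and sometimes report something else, mostly with a low value. They report only what shows in the picture. A call takes as long as a camera call.
- search_frame(camera, query): "centre" ([column, row] in pixels, amid what is visible of it).
- cut_out(camera, query): "pixels" (420x560 bool, what is visible of it) and "centre" ([column, row] in pixels, amid what is visible of it).
- pinpoint(camera, query): "centre" ([column, row] in pixels: a listed point, or the origin of a listed thing).
The state is a dict: "time": time; "qpos": joint angles; "dq": joint speeds; "joint_efforts": joint torques, N m; "eef_pos": TCP position; "tcp_rot": TCP orientation; "contact_force": force on the tool from outside, world axes, zero at the start; "wrist_torque": the same for the moment, N m; "opening": opening from 0.0 (shut) to 1.0 (fully open).
Only numpy, scipy, OpenCV 4.12 (cv2) and the standard library are available. Lean on these libraries where they do the work, as an engineer would, in place of code of your own. Each camera call takes 0.05 s, during which the arm holds its last target.

## Working session

There is one attempt and no reset: what is moved stays moved. The work goes in short steps, Python scripts to look and compute and a tool call to move; the robot and the scene stay as the last step left them, time stands still between calls to the robot, and variables do not carry over. Pictures are saved under pics/ and viewed, and the job is handed in when it is done.

Besides the shell and the picture viewer there is one more tool, called after "Emit:" as name(argument=value, ...), one argument or row to a line, values as JSON. move_arm: Moves the arm, as the interface text tells. Its arguments: {"type":"object","properties":{"plan":{"type":"array","items":{"type":"array","items":{"type":"array","items":{"type":"number"}}}},"force":{"type":"number"}},"required":["plan"]}

```bash
ls; mkdir -p pics; python3 - <<'E'
from plant import *
import cv2
print(get_state())
for c in ("side","top","wrist"):
    im=read_camera(c); cv2.imwrite(f"pics/{c}0.png",im[:,:,::-1]); print(c,get_calibration(c))
E
```

```text
pics
{'time': 0.0, 'qpos': array([ 1.09998641e+00,  2.87184662e-01,  1.57815003e+00,  4.60223686e-06,
        1.27859042e+00, -1.50000041e-01]), 'dq': array([-3.14429278e-04, -1.08947254e-04,  7.32839810e-05, -6.37020582e-04,
       -1.26002219e-03, -4.19799547e-04]), 'joint_efforts': array([-2.03231531e-03, -4.06006157e+01, -2.92609888e+01, -3.56599558e-04,
        6.01338164e-03, -1.35197016e-06]), 'eef_pos': array([0.21252719, 0.63999187, 0.22994911]), 'tcp_rot': array([ 1.59718508e-01,  9.87161911e-01, -1.10981904e-03, -3.58314558e-04]), 'contact_force': array([-0.31264632, -0.57777392,  0.51984164]), 'wrist_torque': array([ 0.01077616,  0.00779083, -0.00604343]), 'opening': 0.9996145052737272}
side {'mtx': array([[502.5452909 ,   0.        , 279.60483409],
       [  0.        , 502.5452909 , 209.875362  ],
       [  0.        ,   0.        ,   1.        ]]), 'extrinsics': array([[-0.99988957, -0.01318467, -0.00685694,  0.53809345],
       [ 0.00480946, -0.72365754,  0.69014247,  0.95758364],
       [-0.01406138,  0.69003328,  0.72364104,  1.04814498],
       [ 0.        ,  0.   
[... 285 characters left out ...]
[-0.99963901, -0.01670519,  0.02104264,  0.01782388],
       [ 0.02047148,  0.03365498,  0.99922383,  1.399536  ],
       [ 0.        ,  0.        ,  0.        ,  1.        ]])}
wrist {'mtx': array([[347.6935173 ,   0.        , 282.25997925],
       [  0.        , 347.6935173 , 207.31072505],
       [  0.        ,   0.        ,   1.        ]]), 'hand_eye': array([[ 9.82550751e-05,  9.55596731e-01,  2.94677582e-01,
         7.36915952e-02],
       [ 9.99999574e-01, -3.64377280e-04,  8.48190426e-04,
        -5.05336187e-04],
       [ 9.17901815e-04,  2.94677373e-01, -9.55596360e-01,
        -1.41810445e-01],
       [ 0.00000000e+00,  0.00000000e+00,  0.00000000e+00,
         1.00000000e+00]])}
```

View pics/top0.png

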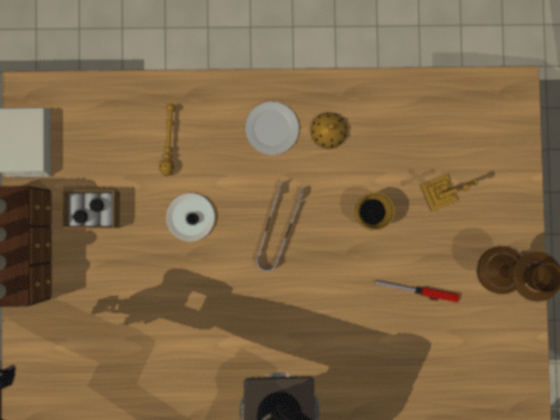

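View pics/side0.png

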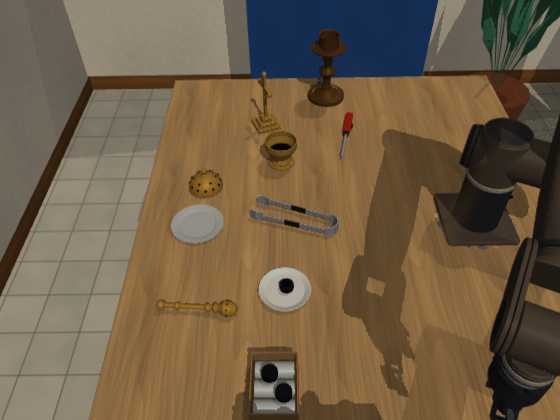

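View pics/wrist0.png

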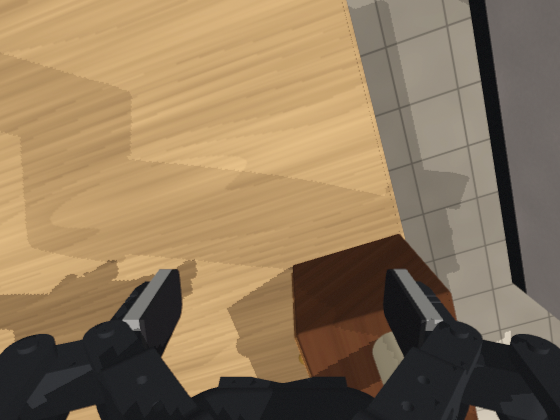

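The top view shows the saucer with the tablet at about (191,217), the tongs at (280,225) with jaws up (+x) and bow at (267,265), and the burner at (374,210). Now I'll measure them.

```bash
cat > h.py <<'E'
from plant import *
import numpy as np, cv2
from scipy.spatial.transform import Rotation as R
def cam(name,st=None):
    c=get_calibration(name); K=c["mtx"]
    if name=="wrist":
        st=st or get_state(); T=np.eye(4); T[:3,:3]=R.from_quat(st["tcp_rot"]).as_matrix(); T[:3,3]=st["eef_pos"]
        E=T@c["hand_eye"]
    else: E=c["extrinsics"]
    return K,E
def ray(px,K,E):
    d=np.array([(px[0]-K[0,2])/K[0,0],-(px[1]-K[1,2])/K[1,1],-1.0]); return E[:3,3],E[:3,:3]@d
def onplane(px,z,K,E):
    o,d=ray(px,K,E); return o+d*(z-o[2])/d[2]
def proj(p,K,E):
    q=E[:3,:3].T@(np.asarray(p)-E[:3,3]); return np.array([K[0,2]+K[0,0]*q[0]/-q[2],K[1,2]-K[1,1]*q[1]/-q[2]])
def tri(p1,ke1,p2,ke2):
    o1,d1=ray(p1,*ke1);o2,d2=ray(p2,*ke2)
    A=np.stack([d1,-d2],1);t=np.linalg.lstsq(A,o2-o1,rcond=None)[0]
    a=o1+t[0]*d1;b=o2+t[1]*d2
    return (a+b)/2,np.linalg.norm(a-b)
E
python3 - <<'E'
from h import *
kt=cam("top");ks=cam("side")
read_camera("top");read_camera("side")
zs=dict(tongs=0,tongs_grip=.017,tongs_jaws=.017,tablet=.005,saucer=0,burner=0,burner_mouth=.085)
for n,z in zs.items():
    a=pinpoint("top",n)[:2];b=pinpoint("side",n)[:2]
    print(n,[(x["centre"],round(x["p"],2)) for x in a],[(x["centre"],round(x["p"],2)) for x in b])
    for x in a: print("  top",onplane(x["centre"],z,*kt).round(4))
    for x in b: print("  side",onplane(x["centre"],z,*ks).round(4))
    if a and b:
        print("  tri",tri(a[0]["centre"],kt,b[0]["centre"],ks))
print(get_state()["time"])
E
```

```text
tongs [([280.7, 229.4], 0.73), ([195.1, 219.1], 0.49)] [([295.8, 221.1], 0.79)]
  top [ 0.4978 -0.0134  0.    ]
  top [0.5303 0.2218 0.    ]
  side [0.5026 0.0025 0.    ]
  tri (array([ 0.49988656, -0.01390439, -0.01812368]), np.float64(0.00411767720360388))
tongs_grip [([278.7, 227.6], 0.76)] [([297.1, 217.0], 0.71)]
  top [ 0.5029 -0.0077  0.017 ]
  side [0.4991 0.0026 0.017 ]
  tri (array([ 0.5007796 , -0.00778419,  0.00591177]), np.float64(0.004236610214068187))
tongs_jaws [([289.9, 190.5], 0.49)] [([256.7, 205.8], 0.81), ([295.0, 219.6], 0.48)]
  top [ 0.6038 -0.0401  0.017 ]
  side [ 0.6133 -0.0431  0.017 ]
  side [0.5052 0.0123 0.017 ]
  tri (array([ 0.60831933, -0.03998043,  0.01986968]), np.float64(0.009513957260303584))
tablet [([193.8, 221.4], 0.68), ([95.4, 209.8], 0.35)] [([286.8, 280.9], 0.72)]
  top [0.5239 0.2247 0.005 ]
  top [0.5602 0.4925 0.005 ]
  side [0.531  0.2111 0.005 ]
  tri (array([0.52737754, 0.22230355, 0.02050015]), np.float64(0.00743449124199541))
saucer [([188.1, 217.6], 0.95), ([438.4, 193.5], 0.53)] [([283.0, 291.2], 0.55)]
  top [0.5348 0.241  0.    ]
  top [ 0.5901 -0.4545  0.    ]
  side [0.5409 0.2387 0.    ]
  tri (array([0.53779025, 0.24048988, 0.00248407]), np.float64(0.006205571556325241))
burner [([369.9, 211.0], 0.81)] [([282.1, 159.1], 0.7)]
  top [ 0.5445 -0.2618  0.    ]
  side [ 0.539  -0.2656  0.    ]
  tri (array([ 0.54169777, -0.26085924,  0.00427889]), np.float64(0.005426793202041581))
burner_mouth [([372.9, 207.1], 0.67)] [([277.6, 143.0], 0.84), ([296.8, 218.3], 0.7)]
  top [ 0.5518 -0.2529  0.085 ]
  side [ 0.552  -0.2414  0.085 ]
  side [0.5026 0.0702 0.085 ]
  tri (array([ 0.55219914, -0.25520601,  0.07392329]), np.float64(0.00017246542383281857))
0.95
```

```bash
python3 - <<'E'
import cv2
im=cv2.imread("pics/top0.png"); 
a=cv2.resize(im[170:285,160:320],None,fx=5,fy=5,interpolation=cv2.INTER_CUBIC); cv2.imwrite("pics/topz.png",a)
im=cv2.imread("pics/side0.png"); 
a=cv2.resize(im[120:320,230:350],None,fx=3,fy=3,interpolation=cv2.INTER_CUBIC)
a=cv2.resize(im[180:320,230:350],None,fx=4.2,fy=4.2,interpolation=cv2.INTER_CUBIC); cv2.imwrite("pics/sidez.png",a)
E
```

```text
(no output)
```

View pics/topz.png

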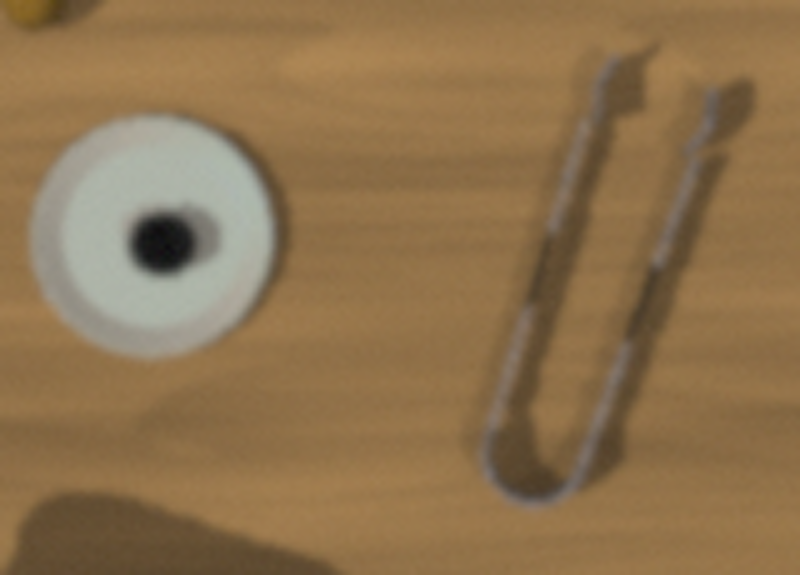

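View pics/sidez.png

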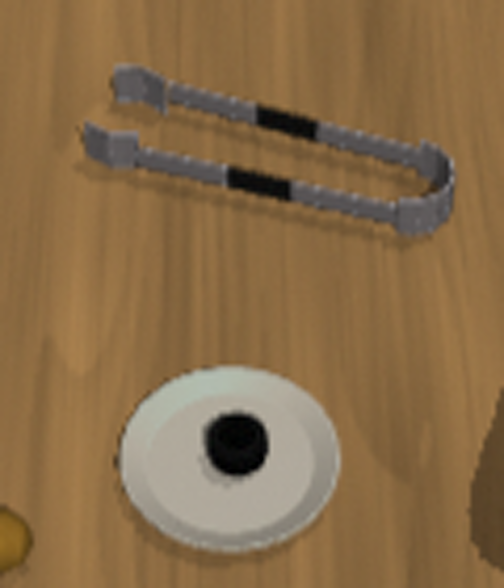

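```bash
python3 - <<'E'
from h import *
kt=cam("top");ks=cam("side")
f=lambda X,Y:((X+.5)/5-.5+160,(Y+.5)/5-.5+170)
g=lambda X,Y:((X+.5)/4.2-.5+230,(Y+.5)/4.2-.5+180)
for n,p,z in [("gripL",(538,268),.026),("gripR",(643,303),.026),("jawL",(604,90),.034),("jawR",(708,118),.034),("bow",(533,500),.034),("saucer",(153,236),.012)]:
    print(n,onplane(f(*p),z,*kt).round(4))
for n,p,z in [("gripL",(259,183),.017),("gripR",(287,121),.017),("saucer",(230,457),.012)]:
    print("side",n,onplane(g(*p),z,*ks).round(4))
# tablet by threshold
t=cv2.imread("pics/top0.png").max(2); s=cv2.imread("pics/side0.png").max(2)
def cen(m,x0,x1,y0,y1,th):
    b=m[y0:y1,x0:x1]; ys,xs=np.nonzero(b<th); print(len(xs),xs.min()+x0,xs.max()+x0,ys.min()+y0,ys.max()+y0); return xs.mean()+x0,ys.mean()+y0
a=cen(t,175,208,200,235,75);b=cen(s,270,302,270,300,75)
print(a,b,onplane(a,.022,*kt),onplane(b,.014,*ks),tri(a,kt,b,ks))
a=cen(t,355,392,190,230,45);b=cen(s,262,300,135,160,50)
print(a,b,onplane(a,.06,*kt))
c=cv2.cvtColor(cv2.imread("pics/top0.png"),cv2.COLOR_BGR2HSV)
for nm in ("top","side"):
  im=cv2.imread(f"pics/{nm}0.png"); x0,y0,x1,y1=(345,180,405,240) if nm=="top" else (255,125,310,175)
  cv2.imwrite(f"pics/{nm}b.png",cv2.resize(im[y0:y1,x0:x1],None,fx=9,fy=9,interpolation=cv2.INTER_CUBIC))
E
```

```text
gripL [0.5153 0.0234 0.026 ]
gripR [ 0.4954 -0.0331  0.026 ]
jawL [ 0.6107 -0.0138  0.034 ]
jawR [ 0.5947 -0.0698  0.034 ]
bow [0.3907 0.0282 0.034 ]
saucer [0.5365 0.2333 0.012 ]
side gripL [0.5158 0.0256 0.017 ]
side gripR [ 0.4957 -0.0306  0.017 ]
side saucer [0.5374 0.2387 0.012 ]
106 187 198 213 223
176 279 293 279 292
(np.float64(192.4056603773585), np.float64(218.1509433962264)) (np.float64(285.9318181818182), np.float64(285.40340909090907)) [0.53250332 0.22584161 0.022     ] [0.53340711 0.23111283 0.014     ] (array([0.53309843, 0.22776369, 0.00921328]), np.float64(0.0005744442661374425))
490 360 384 200 224
103 271 290 143 149
(np.float64(371.7591836734694), np.float64(211.6265306122449)) (np.float64(280.56310679611653), np.float64(146.41747572815535)) [ 0.54086342 -0.25475126  0.06      ]
```

View pics/topb.png

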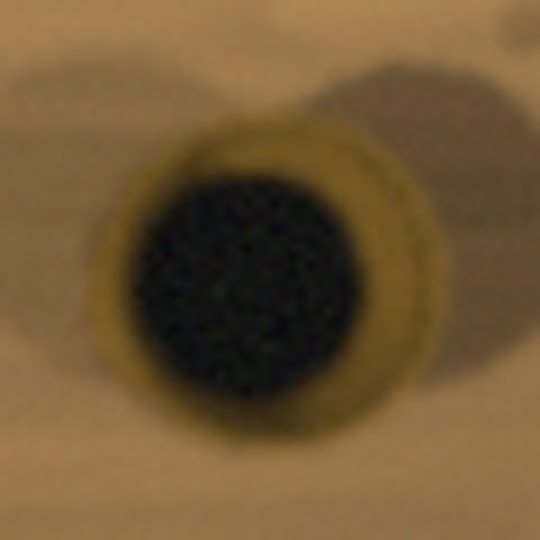

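View pics/sideb.png

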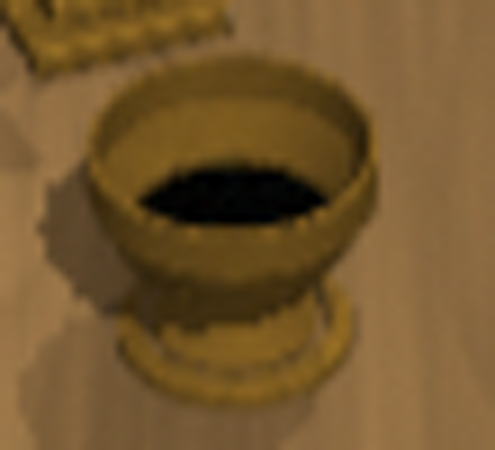

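```bash
cat >> h.py <<'E'
def plan(p,yaw=None):
    """shift and turn from current pose to TCP p with tool down, tool y axis at world angle 90+yaw deg (tongs yaw)"""
    s=get_state(); R0=R.from_quat(s["tcp_rot"]); d=R0.inv().apply(np.asarray(p)-s["eef_pos"])
    rv=np.zeros(3)
    if yaw is not None:
        a=np.deg2rad(yaw); X=-np.array([np.cos(a),np.sin(a),0]); Y=np.array([-np.sin(a),np.cos(a),0]); Z=np.cross(X,Y)
        rv=np.rad2deg((R0.inv()*R.from_matrix(np.stack([X,Y,Z],1))).as_rotvec())
    print("t",round(s["time"],3),"pos",s["eef_pos"].round(4),"rot",rv.round(2),"shift",d.round(4),"|d|",np.linalg.norm(d).round(3),"open",round(s["opening"]*.0854,4),"F",s["contact_force"].round(1))
    return rv,d
E
python3 - <<'E'
from h import *
kt=cam("top");ks=cam("side")
print(onplane((374.5,210.4),.085,*kt),onplane((280.6,140.4),.085,*ks),tri((374.5,210.4),kt,(280.6,140.4),ks))
plan([.504,-.004,.15],-19.2)
E
```

```text
[ 0.54316653 -0.25691077  0.085     ] [ 0.54277548 -0.25375822  0.085     ] (array([ 0.54302783, -0.25752536,  0.08201914]), np.float64(0.0004761537478021772))
t 0.95 pos [0.2128 0.6406 0.2313] rot [0.   0.   0.82] shift [-0.4796 -0.5199  0.0813] |d| 0.712 open 0.0855 F [ 0.3 -1.   0.1]
```

Emit:
move_arm(
  plan=[
    [[0,0,0.8,-0.042,-0.045,0.005,0.0854],[0,0,0.8,-0.084,-0.091,0.01,0.0854],[0,0,0.8,-0.126,-0.136,0.015,0.0854],[0,0,0.8,-0.168,-0.182,0.02,0.0854],[0,0,0.8,-0.21,-0.228,0.025,0.0854]],
  ],
)

```text
time: 1.58
eef_pos: [0.3408, 0.3563, 0.2065]
tcp_rot: [0.166, 0.986, 0.0, 0.0]
contact_force: [1.1, 0.3, -0.3]
opening: 0.998
```

```bash
python3 -c "
from h import *
plan([.504,-.004,.15],-19.2)"
```

```text
t 1.575 pos [0.3408 0.3563 0.2065] rot [0.05 0.05 0.05] shift [-0.2723 -0.2868  0.0565] |d| 0.4 open 0.0852 F [ 1.1  0.3 -0.3]
```

Emit:
move_arm(
  plan=[
    [[0,0,0,-0.272,-0.287,0.056,0.0854],[0,0,0,-0.272,-0.287,0.056,0.0854],[0,0,0,-0.272,-0.287,0.056,0.0854],[0,0,0,-0.272,-0.287,0.056,0.0854],[0,0,0,-0.272,-0.287,0.056,0.0854]],
  ],
)

```text
time: 2.2
eef_pos: [0.4683, 0.074, 0.1632]
tcp_rot: [0.166, 0.986, 0.001, 0.001]
contact_force: [0.7, 0.1, -0.2]
opening: 1.0
```

```bash
python3 -c "
from h import *
plan([.504,-.004,.15],-19.2)"
```

```text
t 2.2 pos [0.4683 0.074  0.1632] rot [0.09 0.14 0.04] shift [-0.0593 -0.0619  0.0132] |d| 0.087 open 0.0854 F [ 0.7  0.1 -0.2]
```

Emit:
move_arm(
  plan=[
    [[0,0,0,-0.059,-0.062,0.013,0.0854],[0,0,0,-0.059,-0.062,0.013,0.0854],[0,0,0,-0.059,-0.062,0.013,0.0854],[0,0,0,-0.059,-0.062,0.013,0.0854],[0,0,0,-0.059,-0.062,0.013,0.0854]],
  ],
)

```text
time: 2.82
eef_pos: [0.5034, -0.0028, 0.1504]
tcp_rot: [0.166, 0.986, 0.001, 0.001]
contact_force: [-1.0, -0.7, 0.1]
opening: 1.003
```

```bash
python3 - <<'E'
from h import *
plan([.504,-.004,.15],-19.2)
st=get_state(); im=read_camera("wrist"); cv2.imwrite("pics/w1.png",im[:,:,::-1])
K,E=cam("wrist",st)
for n,z in (("tongs_grip",.017),("tongs",0)):
    for x in pinpoint("wrist",n)[:2]: print(n,x["p"],x["centre"],onplane(x["centre"],z,K,E))
E
```

```text
t 2.825 pos [ 0.5034 -0.0028  0.1504] rot [0.1  0.15 0.13] shift [-0.001  -0.0009  0.0004] |d| 0.001 open 0.0856 F [-1.  -0.7  0.1]
tongs 0.47 [319.0, 76.2] [0.42642159 0.05386392 0.        ]
```

View pics/w1.png

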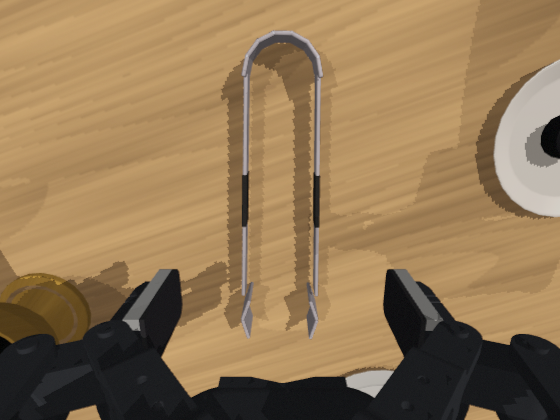

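```bash
python3 - <<'E'
from h import *
K,E=cam("wrist")
im=cv2.imread("pics/w1.png").max(2).astype(int)
# black grips
for x0,x1 in ((235,255),(306,327)):
    ys,xs=np.nonzero(im[165:240,x0:x1]<45); print(xs.min()+x0,xs.max()+x0,ys.min()+165,ys.max()+165,len(xs))
P={}
for n,p,z in [("gL",(316.5,200.5),.026),("gR",(245,200.5),.026),("aL",(319,90),.026),("aR",(245.5,90),.026),("bow",(283,34),.034),("fL",(316,275),.026),("fR",(245,275),.026)]:
    P[n]=onplane(p,z,K,E); print(n,P[n].round(4))
m=(P["gL"]+P["gR"])/2; d=P["gL"]-P["gR"]; print(m,np.linalg.norm(d),np.rad2deg(np.arctan2(-d[0],d[1])))
f=(P["fL"]+P["fR"]-P["aL"]-P["aR"])/2; print(np.rad2deg(np.arctan2(f[1],f[0])),np.linalg.norm(m[:2]-P["bow"][:2]))
plan([m[0],m[1],0.06],-19.2)
E
```

```text
242 247 174 225 265
314 318 173 226 247
gL [0.5152 0.0212 0.026 ]
gR [ 0.4966 -0.0326  0.026 ]
aL [0.4362 0.0479 0.026 ]
aR [ 0.4187 -0.0025  0.026 ]
bow [0.394  0.0348 0.034 ]
fL [0.5783 0.001  0.026 ]
fR [ 0.5585 -0.0562  0.026 ]
[ 0.50591737 -0.00568301  0.026     ] 0.05695726537252634 -19.07557065046727
-19.63643883677038 0.11896774707921694
t 2.975 pos [ 0.5036 -0.003   0.1505] rot [0.09 0.16 0.13] shift [-0.0028 -0.0019  0.0905] |d| 0.091 open 0.0854 F [ 0.5 -0.1 -0.6]
```

Emit:
move_arm(
  plan=[
    [[0,0,0,-0.002,-0.0015,0.04,0.0854],[0,0,0,-0.002,-0.0015,0.08,0.0854],[0,0,0,-0.002,-0.0015,0.115,0.0854],[0,0,0,-0.002,-0.0015,0.135,0.0854],[0,0,0,-0.002,-0.0015,0.135,0.0854]],
  ],
)

```text
time: 3.6
eef_pos: [0.5038, -0.0043, 0.0139]
tcp_rot: [0.165, 0.986, 0.001, -0.001]
contact_force: [-0.8, -0.7, 0.4]
opening: 1.002
```

```bash
python3 - <<'E'
from h import *
plan([.506,-.0055,0.0],-19.3)
im=read_camera("wrist"); cv2.imwrite("pics/w2.png",im[:,:,::-1])
im=read_camera("side"); cv2.imwrite("pics/s2.png",cv2.resize(im[150:270,230:370,::-1],None,fx=5,fy=5,interpolation=cv2.INTER_CUBIC))
E
```

```text
t 3.6 pos [ 0.5038 -0.0043  0.0139] rot [ 0.06 -0.08  0.26] shift [-0.0025 -0.0004  0.0139] |d| 0.014 open 0.0856 F [-0.8 -0.7  0.4]
```

View pics/w2.png

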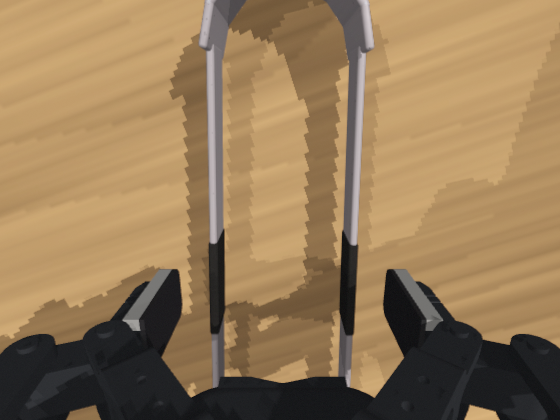

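View pics/s2.png

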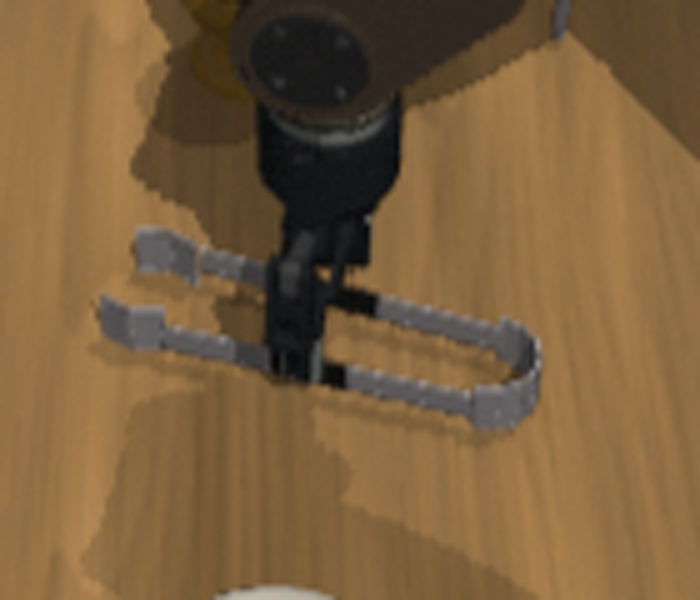

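Emit:
move_arm(
  plan=[
    [[0,0,0.3,-0.0025,-0.0005,0.007,0.0854],[0,0,0.3,-0.0025,-0.0005,0.0135,0.0854],[0,0,0.3,-0.0025,-0.0005,0.0135,0.0854],[0,0,0.3,-0.0025,-0.0005,0.0135,0.056],[0,0,0.3,-0.0025,-0.0005,0.0135,0.056]],
  ],
  force=40,
)

```text
time: 4.32
eef_pos: [0.5087, -0.0062, 0.0036]
tcp_rot: [0.168, 0.986, 0.001, 0.002]
contact_force: [-1.2, 0.6, 1.3]
opening: 0.659
```

```bash
python3 - <<'E'
from h import *
plan([.506,-.0055,0.0],-19.3)
im=read_camera("wrist"); cv2.imwrite("pics/w3.png",im[:,:,::-1])
E
```

```text
t 4.325 pos [ 0.5087 -0.0062  0.0036] rot [ 0.12  0.25 -0.06] shift [ 0.0028 -0.0003  0.0036] |d| 0.005 open 0.0563 F [-1.2  0.6  1.3]
```

View pics/w3.png

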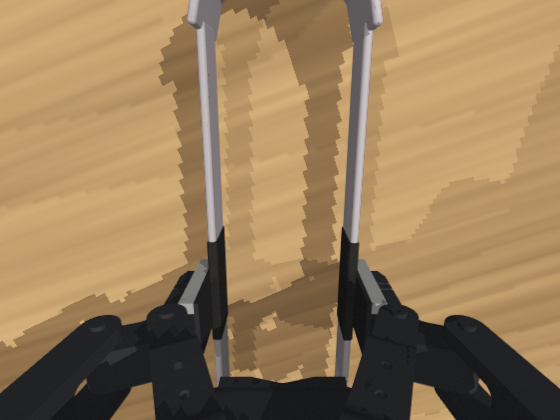

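Emit:
move_arm(
  plan=[
    [[0,0,0,0,0,0,0.0555],[0,0,0,0,0,-0.005,0.0555],[0,0,0,0,0,-0.02,0.0555],[0,0,0,0,0,-0.04,0.0555],[0,0,0,0,0,-0.05,0.0555]],
  ],
  force=40,
)

```text
time: 5.0
eef_pos: [0.5095, -0.0064, 0.0555]
tcp_rot: [0.168, 0.986, 0.001, 0.004]
contact_force: [-0.3, 0.2, -1.3]
opening: 0.647
```

```bash
python3 - <<'E'
from h import *
plan([.506,-.0055,0.0],-19.3)
im=read_camera("wrist"); cv2.imwrite("pics/w4.png",im[:,:,::-1])
im=read_camera("side"); cv2.imwrite("pics/s4.png",cv2.resize(im[130:270,230:370,::-1],None,fx=4.2,fy=4.2,interpolation=cv2.INTER_CUBIC))
E
```

```text
t 5.0 pos [ 0.5095 -0.0064  0.0555] rot [ 0.14  0.43 -0.05] shift [ 0.004  -0.0004  0.0555] |d| 0.056 open 0.0552 F [-0.3  0.2 -1.3]
```

View pics/w4.png

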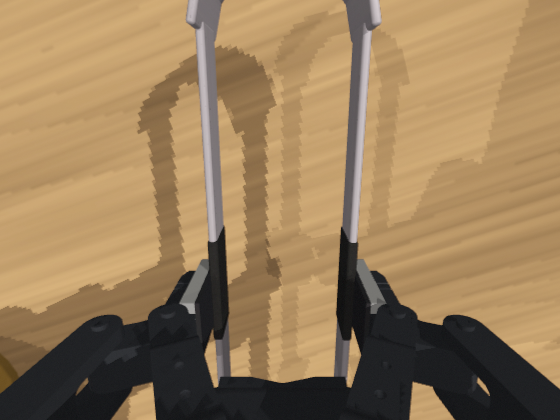

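View pics/s4.png

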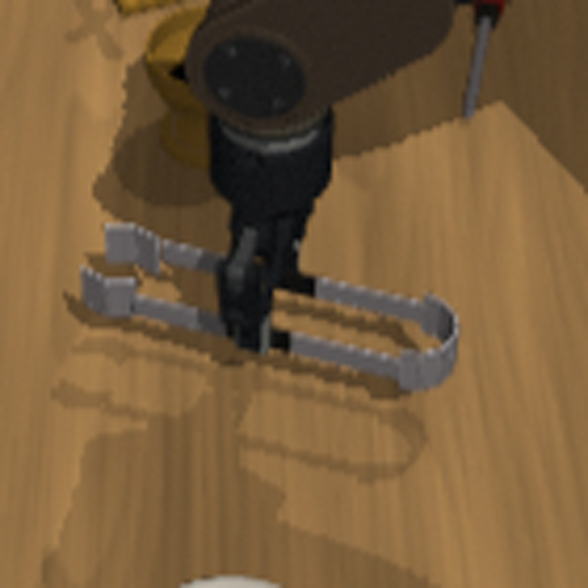

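```bash
python3 - <<'E'
from h import *
plan([.4367,.2602,0.065],-19.3)
E
```

```text
t 5.1 pos [ 0.5097 -0.0064  0.0554] rot [ 0.14  0.47 -0.05] shift [ 0.1572  0.2274 -0.0103] |d| 0.277 open 0.0552 F [-0.6 -0.  -0.1]
```

Emit:
move_arm(
  plan=[
    [[0,0.4,0,0.02,0.028,-0.01,0.0555],[0,0.4,0,0.05,0.072,-0.01,0.0555],[0,0.4,0,0.08,0.116,-0.01,0.0555],[0,0.4,0,0.11,0.16,-0.01,0.0555],[0,0.4,0,0.14,0.204,-0.01,0.0555]],
  ],
)

```text
time: 5.72
eef_pos: [0.4441, 0.2339, 0.0642]
tcp_rot: [0.168, 0.986, 0.001, 0.0]
contact_force: [1.0, 0.5, -1.6]
opening: 0.651
```

```bash
python3 - <<'E'
from h import *
plan([.4367,.2602,0.065],-19.3)
E
```

```text
t 5.725 pos [0.4441 0.2339 0.0642] rot [ 0.12  0.04 -0.07] shift [ 0.0157  0.0224 -0.0007] |d| 0.027 open 0.0556 F [ 1.   0.5 -1.6]
```

Emit:
move_arm(
  plan=[
    [[0,0,0,0.008,0.011,0,0.0555],[0,0,0,0.015,0.022,0,0.0555],[0,0,0,0.0155,0.0225,0,0.0555],[0,0,0,0.0155,0.0225,0,0.0555],[0,0,0,0.0155,0.0225,0,0.0555]],
  ],
)

```text
time: 6.35
eef_pos: [0.4373, 0.2594, 0.0642]
tcp_rot: [0.169, 0.986, 0.001, 0.0]
contact_force: [0.2, -0.4, -1.9]
opening: 0.651
```

```bash
python3 - <<'E'
from h import *
plan([.4367,.2602,0.065],-19.3)
im=read_camera("top"); cv2.imwrite("pics/t5f.png",im[:,:,::-1]);cv2.imwrite("pics/t5.png",cv2.resize(im[160:280,130:270,::-1],None,fx=5,fy=5,interpolation=cv2.INTER_CUBIC))
im=read_camera("side"); cv2.imwrite("pics/s5f.png",im[:,:,::-1]);cv2.imwrite("pics/s5.png",cv2.resize(im[210:340,230:370,::-1],None,fx=4.5,fy=4.5,interpolation=cv2.INTER_CUBIC))
E
```

```text
t 6.35 pos [0.4373 0.2594 0.0642] rot [ 0.11  0.04 -0.15] shift [ 0.0009  0.0006 -0.0008] |d| 0.001 open 0.0556 F [ 0.2 -0.4 -1.9]
```

View pics/t5.png

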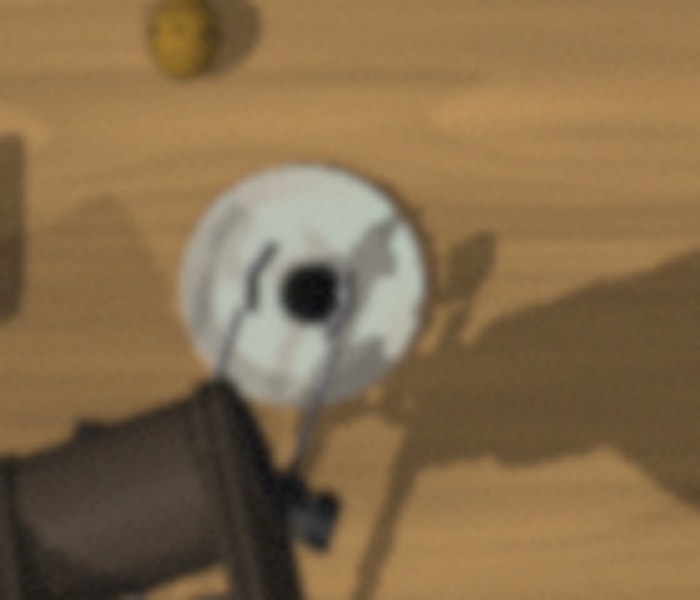

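View pics/s5.png

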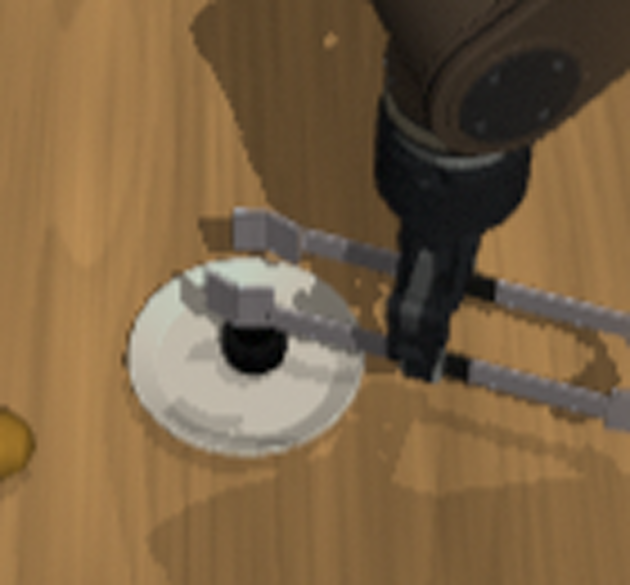

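```bash
cat > ov.py <<'E'
from h import *
import sys
def tongs_pts(tcp,yaw,off=.102,gap=.050,dz=.0036):
    a=np.deg2rad(yaw); u=np.array([np.cos(a),np.sin(a),0]); v=np.array([-np.sin(a),np.cos(a),0]); o=np.array(tcp)-[0,0,dz]
    c=o+u*off; out={}
    h=.019*np.cos(.3); w=.019*np.sin(.3)
    for s,n in ((1,"L"),(-1,"R")):
        pts=[c+u*(-h)+s*v*(gap/2-w),c+s*v*gap/2,c+u*h+s*v*(gap/2-w)]
        out[n]=[p+[0,0,z] for p in pts for z in (0,.034)]
    return out
E
python3 - <<'E'
from ov import *
T=tongs_pts([.4373,.2594,.0642],-19.3)
for nm,f,x0,y0 in (("top",5,130,160),("side",4.5,230,210)):
    im=cv2.imread(f"pics/{nm[0]}5.png"); KE=cam(nm)
    for n,ps in T.items():
        P=[((proj(p,*KE)-[x0,y0]+.5)*f-.5) for p in ps]
        for i in (0,2,4): cv2.line(im,tuple(P[i].round().astype(int).tolist()),tuple(P[i+1].round().astype(int).tolist()),(0,0,255),1)
        for k in (0,1):
            cv2.polylines(im,[np.array(P[k::2]).round().astype(np.int32)],False,(0,255,0) if k else (255,0,0),1)
    cv2.imwrite(f"pics/{nm[0]}5o.png",im)
E
```

```text
(no output)
```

View pics/t5o.png

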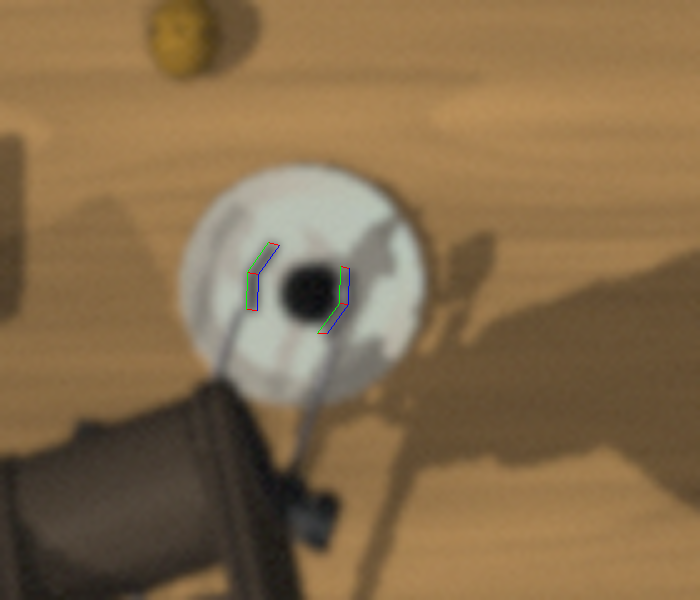

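View pics/s5o.png

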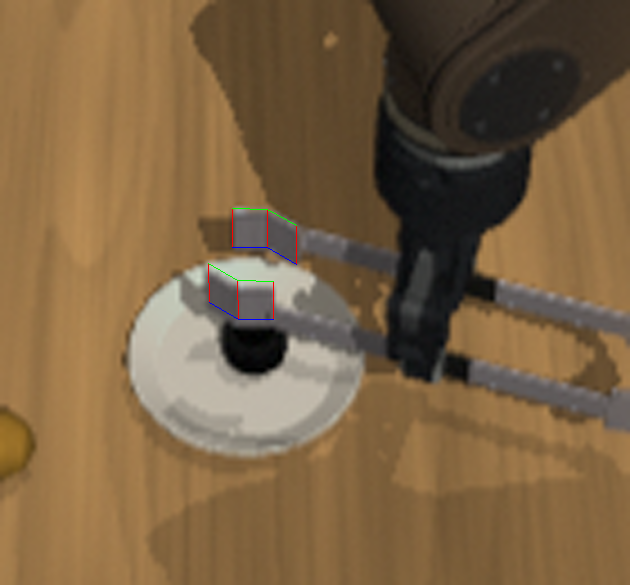

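Emit:
move_arm(
  plan=[
    [[0,0,0,0.001,0.001,0.015,0.0555],[0,0,0,0.001,0.001,0.03,0.0555],[0,0,0,0.001,0.001,0.042,0.0555],[0,0,0,0.001,0.001,0.05,0.0555],[0,0,0,0.001,0.001,0.051,0.0555]],
  ],
)

```text
time: 7.08
eef_pos: [0.4361, 0.2608, 0.0123]
tcp_rot: [0.169, 0.986, 0.0, -0.0]
contact_force: [-0.0, -1.0, -0.2]
opening: 0.651
```

```bash
cat > look.py <<'E'
from ov import *
import sys
tag=sys.argv[1]; gap=float(sys.argv[2])
plan([.4367,.2602,0.013],-19.3); st=get_state()
T=tongs_pts(st["eef_pos"],-19.3,gap=gap)
for nm,f,x0,y0,w,h in (("top",5,130,160,140,120),("side",4.5,230,210,140,130)):
    im=read_camera(nm)[:,:,::-1]; im=cv2.resize(im[y0:y0+h,x0:x0+w],None,fx=f,fy=f,interpolation=cv2.INTER_CUBIC); KE=cam(nm)
    cv2.imwrite(f"pics/{nm[0]}{tag}.png",im)
    for n,ps in T.items():
        P=[((proj(p,*KE)-[x0,y0]+.5)*f-.5) for p in ps]
        for k in (0,1): cv2.polylines(im,[np.array(P[k::2]).round().astype(np.int32)],False,(0,255,0) if k else (255,0,0),1)
    cv2.imwrite(f"pics/{nm[0]}{tag}o.png",im)
E
python3 look.py 6 .05
```

```text
t 7.075 pos [0.4361 0.2608 0.0123] rot [ 0.05 -0.04 -0.13] shift [-0.0007 -0.0003 -0.0007] |d| 0.001 open 0.0556 F [-0.  -1.  -0.2]
```

View pics/t6.png

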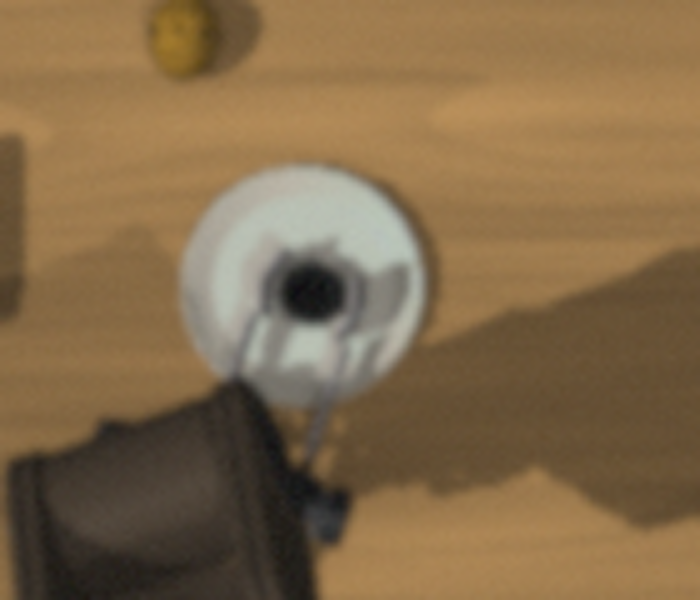

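View pics/s6o.png

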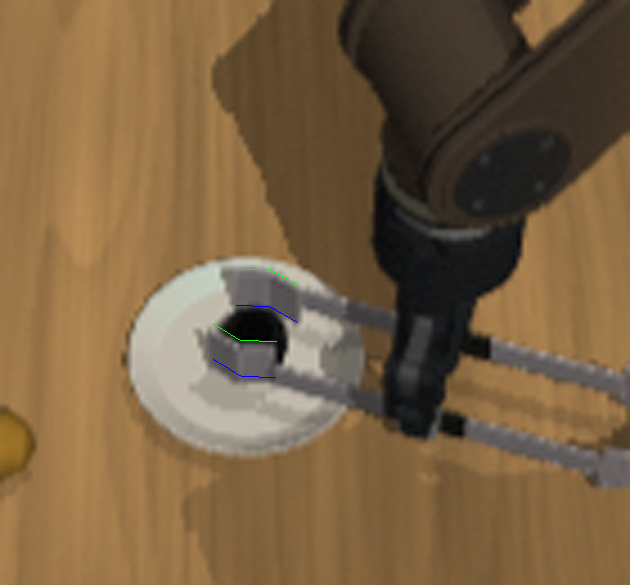

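Emit:
move_arm(
  plan=[
    [[0,0,0,0,0,0,0.0535],[0,0,0,0,0,0,0.0515],[0,0,0,0,0,0,0.05],[0,0,0,0,0,0,0.048],[0,0,0,0,0,0,0.046]],
  ],
  force=40,
)

```text
time: 7.8
eef_pos: [0.4371, 0.2611, 0.0135]
tcp_rot: [0.169, 0.986, 0.001, 0.001]
contact_force: [0.2, 0.6, 0.2]
opening: 0.572
```

Emit:
move_arm(
  plan=[
    [[0,0,0,0,0,0,0.044],[0,0,0,0,0,0,0.042],[0,0,0,0,0,0,0.042],[0,0,0,0,0,0,0.042],[0,0,0,0,0,0,0.042]],
  ],
  force=40,
)

```text
time: 8.43
eef_pos: [0.4371, 0.2612, 0.0135]
tcp_rot: [0.169, 0.986, 0.001, 0.001]
contact_force: [-0.4, 0.4, -0.6]
opening: 0.573
```

```bash
python3 look.py 7 .036
```

```text
t 8.425 pos [0.4371 0.2612 0.0135] rot [ 0.15  0.08 -0.13] shift [ 0.0001 -0.001   0.0005] |d| 0.001 open 0.0489 F [-0.4  0.4 -0.6]
```

View pics/s7.png

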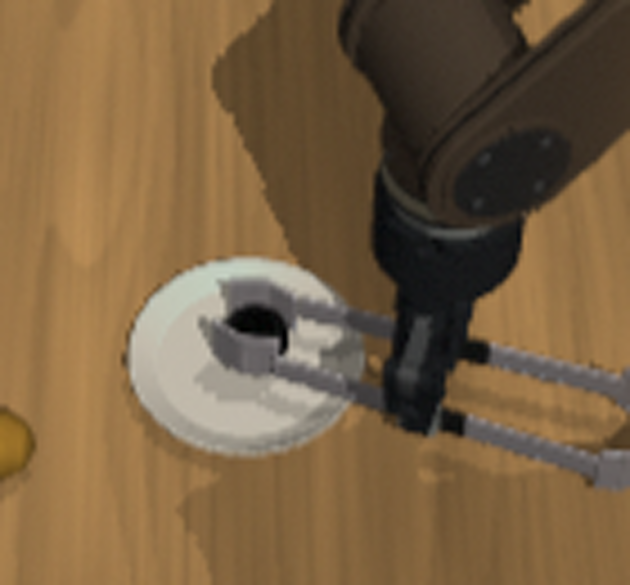

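View pics/t7.png

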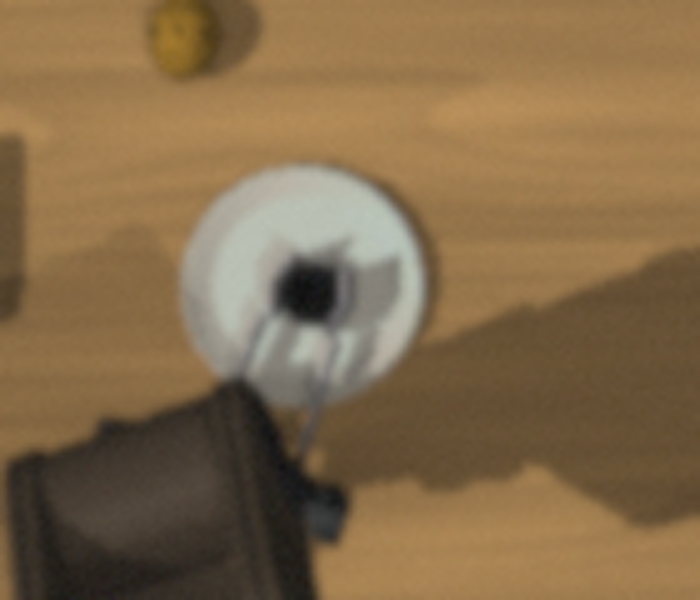

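Emit:
move_arm(
  plan=[
    [[0,0,0,0,0,-0.004,0.042],[0,0,0,0,0,-0.012,0.042],[0,0,0,0,0,-0.025,0.042],[0,0,0,0,0,-0.042,0.042],[0,0,0,0,0,-0.06,0.042]],
  ],
)

```text
time: 9.15
eef_pos: [0.4372, 0.2611, 0.0752]
tcp_rot: [0.169, 0.986, 0.001, 0.001]
contact_force: [-0.5, -0.4, -1.9]
opening: 0.573
```

```bash
python3 look.py 8 .036
```

```text
t 9.15 pos [0.4372 0.2611 0.0752] rot [ 0.18  0.12 -0.13] shift [ 0.0003 -0.0012  0.0622] |d| 0.062 open 0.0489 F [-0.5 -0.4 -1.9]
```

View pics/s8.png

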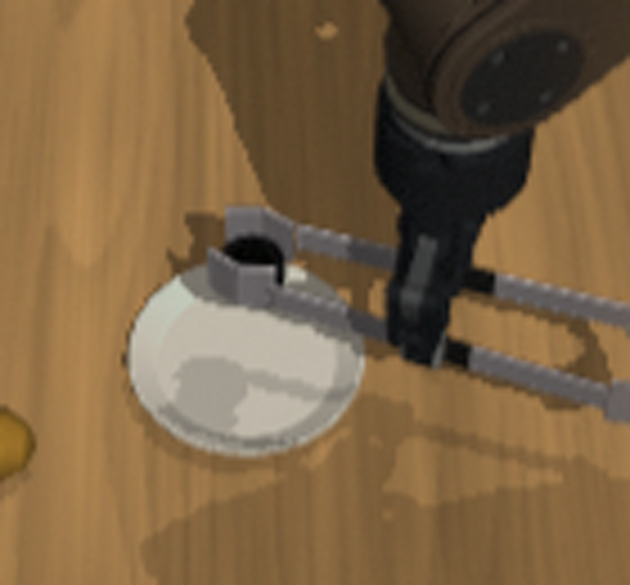

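View pics/t8.png

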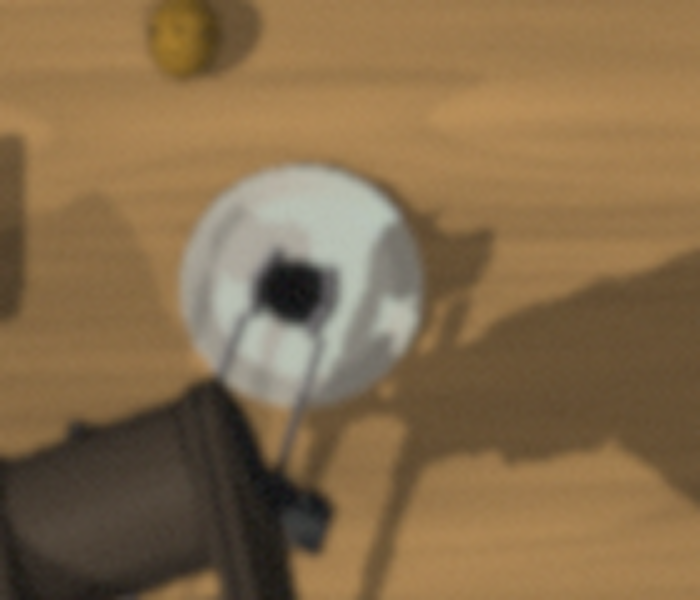

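Emit:
move_arm(
  plan=[
    [[0,0,0,0,0,-0.015,0.042],[0,0,0,0,0,-0.045,0.042],[0,0,0,0,0,-0.07,0.042],[0,0,0,0,0,-0.085,0.042],[0,0,0,0,0,-0.09,0.042]],
  ],
)

```text
time: 9.88
eef_pos: [0.4387, 0.2616, 0.1679]
tcp_rot: [0.169, 0.986, 0.003, 0.004]
contact_force: [0.6, 0.7, -1.5]
opening: 0.571
```

```bash
python3 -c "
from h import *
plan([.4458,-.222,.165],-19.3)"
```

```text
t 9.875 pos [0.4387 0.2616 0.1679] rot [ 0.43  0.43 -0.12] shift [-0.1675 -0.4537  0.0008] |d| 0.484 open 0.0488 F [ 0.6  0.7 -1.5]
```

Emit:
move_arm(
  plan=[
    [[0,0,0,-0.012,-0.025,0,0.042],[0.2,0.2,0,-0.032,-0.068,0,0.042],[0.4,0.4,0,-0.055,-0.113,0,0.042],[0.4,0.4,0,-0.078,-0.158,0,0.042],[0.4,0.4,0,-0.1,-0.203,0,0.042]],
  ],
)

```text
time: 10.5
eef_pos: [0.4648, 0.0354, 0.1661]
tcp_rot: [0.169, 0.986, 0.0, -0.001]
contact_force: [1.0, -0.8, -2.4]
opening: 0.573
```

```bash
python3 -c "
from h import *
plan([.4458,-.222,.165],-19.3)"
```

```text
t 10.5 pos [0.4648 0.0354 0.1661] rot [ 0.01 -0.08 -0.11] shift [-0.0676 -0.2491  0.001 ] |d| 0.258 open 0.0489 F [ 1.  -0.8 -2.4]
```

Emit:
move_arm(
  plan=[
    [[0,0,0,-0.013,-0.045,0,0.042],[0,0,0,-0.025,-0.09,0,0.042],[0,0,0,-0.038,-0.135,0,0.042],[0,0,0,-0.05,-0.178,0,0.042],[0,0,0,-0.061,-0.218,0,0.042]],
  ],
)

```text
time: 11.12
eef_pos: [0.4489, -0.1917, 0.1649]
tcp_rot: [0.169, 0.986, 0.001, -0.002]
contact_force: [-0.4, 1.3, -1.0]
opening: 0.571
```

```bash
python3 -c "
from h import *
plan([.4458,-.222,.165],-19.3)"
```

```text
t 11.125 pos [ 0.4489 -0.1917  0.1649] rot [ 0.04 -0.2  -0.15] shift [-0.0071 -0.0296 -0.0001] |d| 0.03 open 0.0488 F [-0.4  1.3 -1. ]
```

Emit:
move_arm(
  plan=[
    [[0,0,0,-0.005,-0.018,0,0.042],[0,0,0,-0.007,-0.028,0,0.042],[0,0,0,-0.007,-0.0295,0,0.042],[0,0,0,-0.007,-0.0295,0,0.042],[0,0,0,-0.007,-0.0295,0,0.042]],
  ],
)

```text
time: 11.75
eef_pos: [0.4458, -0.2209, 0.1649]
tcp_rot: [0.168, 0.986, 0.001, -0.002]
contact_force: [0.6, 1.1, -1.8]
opening: 0.572
```

```bash
python3 - <<'E'
from h import *
plan([.4458,-.222,.165],-19.3)
for nm,f,x0,y0,w,h in (("top",5,320,150,140,120),("side",4.5,230,80,140,130)):
    im=read_camera(nm)[:,:,::-1]; cv2.imwrite(f"pics/{nm[0]}9f.png",im); im=cv2.resize(im[y0:y0+h,x0:x0+w],None,fx=f,fy=f,interpolation=cv2.INTER_CUBIC)
    cv2.imwrite(f"pics/{nm[0]}9.png",im)
E
```

```text
t 11.75 pos [ 0.4458 -0.2209  0.1649] rot [ 0.05 -0.2  -0.07] shift [-0.0003 -0.0011 -0.0001] |d| 0.001 open 0.0489 F [ 0.6  1.1 -1.8]
```

View pics/t9.png

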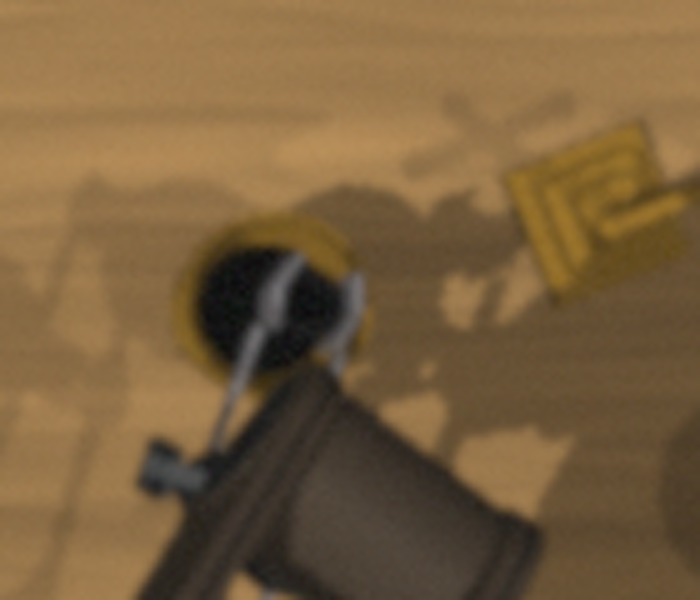

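View pics/s9.png

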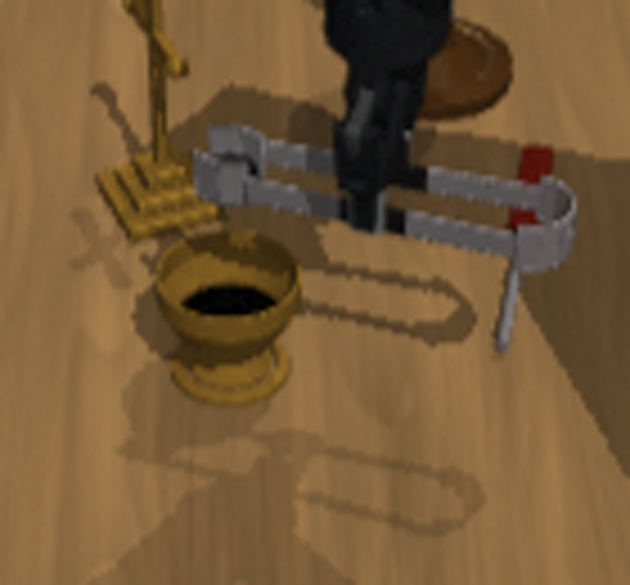

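View pics/s9f.png

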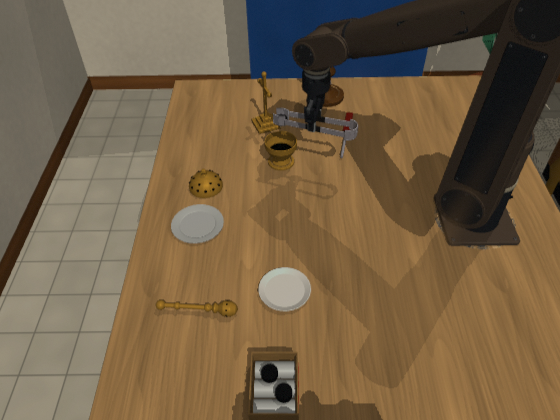

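```bash
python3 - <<'E'
from h import *
kt=cam("top");ks=cam("side")
a=((310.5)/5-.5+320,(306.5)/5-.5+150)
print(onplane(a,.19,*kt))
b=((237.5)/4.5-.5+230,(165)/4.5-.5+80)
print(onplane(b,.183,*ks),tri(a,kt,b,ks))
E
```

```text
[ 0.53841989 -0.25204289  0.19      ]
[ 0.53675612 -0.2419746   0.183     ] (array([ 0.53785246, -0.25576734,  0.17311889]), np.float64(0.0022259621404841987))
```

Emit:
move_arm(
  plan=[
    [[0,0,0,-0.002,-0.001,0,0.042],[0,0,0,-0.002,-0.001,0,0.042],[0,0,0,-0.002,-0.001,0,0.042],[0,0,0,-0.002,-0.001,0,0.042],[0,0,0,-0.002,-0.001,0,0.042]],
  ],
)

```text
time: 12.48
eef_pos: [0.4474, -0.2228, 0.1649]
tcp_rot: [0.168, 0.986, 0.001, -0.002]
contact_force: [-0.6, 0.3, -1.4]
opening: 0.575
```

```bash
python3 - <<'E'
from h import *
im=read_camera("side")[:,:,::-1]; cv2.imwrite("pics/s10.png",cv2.resize(im[95:180,240:340],None,fx=6,fy=6,interpolation=cv2.INTER_CUBIC))
s=get_state(); print(s["eef_pos"],s["opening"],s["contact_force"],s["time"])
E
```

```text
[ 0.44739825 -0.22280352  0.16493701] 0.57442427335351 [-0.39504181 -0.6208423  -1.61654233] 12.525
```

View pics/s10.png

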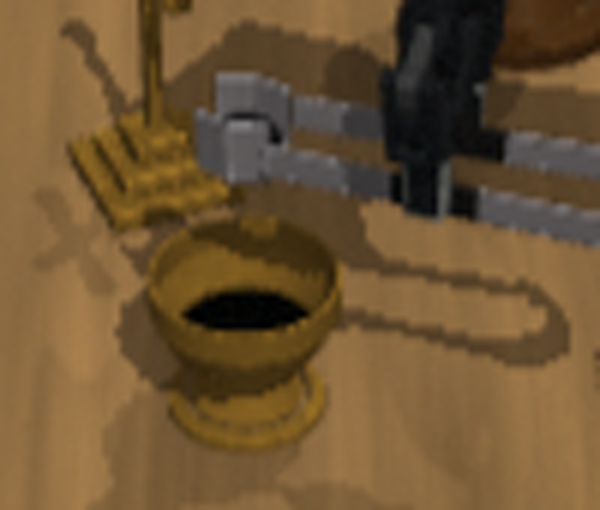

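The tablet still shows black between the jaws at (258,128), above the burner mouth at (245,270), and the opening is steady at 49 mm. Handing in.

```bash
python3 -c "
from plant import *
print(ticket.sign_off())"
```

```text
the job is handed in; nothing more can be done
None
```

I gripped the tongs by their black finger grips, pinched the tablet in the saucer with a 40 N grip (about 15 N at each jaw by your figures), lifted it out and carried it over the burner. I handed the job in after 12.5 s, with the tongs still holding the tablet about 75 mm above the rim.

- **Still held:** the last side picture shows the tablet between the jaws. The fingers stayed at 49 mm over the arms from the pinch to the end. The wrist force read about 1.6 N, roughly the tongs plus the tablet.
- **Other things:** the side picture taken on arrival over the burner shows the saucer empty and nothing else visibly moved. I judged this by eye and did not measure each object.
- **Centring:** the measured arm pose puts the tablet within about 3 mm of the middle of the mouth. Reading the jaws by eye in the top picture put it about 6 mm off. I moved 2 mm to split the difference and did not measure again.
- **Side camera:** it read about 3 mm further to +y than the other two cameras. I relied on the top and wrist cameras instead.

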